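# Index the pantry turntable to its next stop

## Task

The spice turntable is locked by the spring plunger near its rim. Pull the plunger's knob up, turn the turntable counter-clockwise (seen from above) to the next stop hole, not past it, and let the plunger drop fully home so that the turntable is locked there. Work gently: do not force the turntable against the pin when it sits in a hole, keep the goods standing on the turntable, and leave the things on the worktop alone.

Things in the scene. Friction and masses are not known exactly. Their poses are not given: they have to be found in the camera images.
- turntable (a joint): dark wooden turntable, 300 mm across, 12 mm thick, its top 36 mm above the worktop, turning about an upright axis. Angle in rad, 0 in its start hole, growing counter-clockwise seen from above, from -0.3 to 1.75. Stiff bearing: pushed at the knob it needs about 1 to 4 N (most with the pin riding), and it stays where it is left.
- turntable_centre (a point): the point on the turning axis at the turntable's top face; z up.
- plunger (a joint): lift of the spring index plunger in m: 0 fully home, 0.018 at its upper stop. The pin stands 11 mm deep in a hole, so it is clear above 0.011; between holes it rides on the hidden index plate at 0.010 to 0.011. The spring pushes it down with 5 N at home, 10 N at 0.015; damped, it drops in about 0.1 s.
- knob (a point): centre of the plunger's upright cylindrical knob (dark steel, knurled, 24 mm across, 26 mm high, from 62 to 88 mm above the worktop when home), 125 mm from the turning axis, on the half towards the robot. Moves with plunger and turntable, does not spin by itself. Under it a 24 mm bushing (38 mm at its foot) reaches up to 56 mm above the worktop. The only knob near the rim.
- index_pin: the plunger's 8 mm round-nosed pin under the knob, hidden below the turntable; origin on its axis, at worktop height when home. Holes leave it 1.5 mm play either side. More than 25 N between pin and plate spoils them; turning the turntable against the seated pin puts the whole push at the knob on them.
- index_plate: fixed plate hidden under the turntable, origin on the turning axis at worktop height. Holes: at turntable angle 0; the next at 0.75 to 1.08 (an adjustable stop, not measured; found by feel: let the pin ride on the plate, turn on slowly, it drops in and stops the turntable dead); a further, wrong one 0.5 rad beyond that.
- salt_shaker: glass salt shaker with a grey metal top, 44 mm across, 90 mm high, standing loose on the turntable on the side away from the knob; origin under its centre, z up.
- nutmeg_jar: spice jar with a dark lid, 44 mm across, 105 mm high, loose on the turntable, away from the knob; origin under its centre, z up.
- bitters_1: small amber dropper bottle, 33 mm across, 102 mm high, loose on the turntable, away from the knob; origin under its centre, z up.
- olive_jar: olive jar, 63 mm across, 110 mm high, on the worktop beside the turntable (leave alone); origin under its centre.
- bottle_stopper: bottle stopper, 35 mm across, 52 mm high, on the worktop beside the turntable (leave alone); origin under its centre.
- cut_glass: cut-glass tumbler, 65 mm across, 80 mm high, on the worktop beside the turntable (leave alone); origin under its centre.
There are look-alikes about, which are no part of the job. What is shaped like the nutmeg_jar but red or yellow is not meant.

How it is judged:
By the outcome, as a careful person would: the job done as asked, in the order asked, and still so for the second after the job is handed in, with the robot touching nothing.
It also fails if it takes over 48 s, if anything falls off the work surface, if the arm or the gripper's body presses on something with over 40 N, if the wrist force passes 120 N, or if a joint passes its speed limit or range.

## Robot

A 6-joint arm with a two-finger parallel gripper is mounted at the origin on a cart in front of the work surface, level with it; the furniture and walls round the work are solid. World frame = base frame: x ahead of the robot, y to its left, z up, the work surface at z = 0. Lengths are in m, angles in rad, forces in N, time in s.
With the tool pointing down it reaches from about 0.375 to 0.9 m from the base axis. Payload 3.1 kg.
Tool frame: the origin (TCP) lies midway between the tips of the shut fingers; the grasp point (between the pads) lies 19 mm behind it (manip.grasp_offset is the distance from the TCP to the grasp point, in m); z points along the fingers, y is the line along which they close (so a half turn about z gives the same grasp; the last joint's range is limited). The gripper opens to 85 mm and grips with 20 to 120 N. Pads are 22 mm wide; open, the fingers measure 114 mm over their backs; the gripper's body (76 mm by 85 mm) begins 54 mm behind the grasp point. The pads swing forward as they close: fully open they stand 13 mm farther back than shut.
Start: joints at [1.02, 0.527, 1.433, -0, 1.181, -0.178], TCP at [0.228, 0.582, 0.231] pointing down, gripper open.
Joint ranges: [-3.08, 3.08], [-0.75, 2.2], [0.22, 2.44], [-1.43, 4.57], [0, 2.65], [-2.85, 2.85]. Speed limits (rad/s): [2.79, 2.79, 3.14, 3.14, 3.14, 3.14].

## Interface

Orientations are given as a unit quaternion [x, y, z, w].
In Python, from station import sensors, cams, order, manip gives the robot as it stands.
- The arm moves only by the tool move_arm, never from a script. Its argument "targets" is a list of rows, each an object of numbers: "dx", "dy", "dz": the shift along the world's x, y, z normalised to -1 to 1, where 1 is 25 mm; "rx", "ry", "rz": the turn, a rotation vector about the world's x, y, z normalised to -1 to 1, where 1 is 30 degrees. A call has exactly 10 rows; each row shifts and turns the commanded pose from where the row before left it; what a row does not reach is not made up. A row lasts 1/8 s, in which the tool goes at most 62.5 mm and 10.7 degrees, less where a joint would pass 70% of its speed; a pose out of reach is approached as far as the arm can. A call with a number of a shift or a turn outside -1 to 1 is refused whole. A call with a gripper value outside its range is refused whole. "claw" is the opening in per cent of the stroke, from 0 (shut) to 100 (fully open), set as the call begins (left out, the last holds). The fingers move at their own pace and stop on an object; "newtons" is the grip in N (left out, the last holds). Time passes only in rows, so rows that do not move let the fingers close, or fill a call up. It gives the time, the measured TCP pose, the force, the opening and the grip force at its end, in the units of the state.
- sensors.sense(): the state, without advancing time (a new reading comes with each control period).
- cams.snapshot(name): name is "scene" or "top"; returns the picture (400x640x3 uint8, red, green, blue); there is no depth.
- cams.camera_model(name): a dict with "fx", "fy", "cx", "cy" (pixels), "extrinsics" (4x4, takes a point from world to camera coordinates). Camera axes: x right, y down, z forward; pixel columns grow to the right and rows downward; lengths in m; the calibration is good to about 2 mm. A picture is of the moment at which its call begins. camera_model takes no time and is no camera call.
- order.sign_off(): hands the job in; it is judged then, once.
The state is a dict: "t": time; "q": joint angles; "qd": joint speeds; "tau": joint torques, N m; "tcp_pos": TCP position; "tool_rot": TCP orientation; "force": force on the tool from outside, world axes, zero at the start; "ft_torque": the same for the moment, N m; "finger_gap": opening from 0.0 (shut) to 1.0 (fully open); "gripper_force": force on a finger pad.
Only numpy, scipy, OpenCV 4.12 (cv2) and the standard library are available. Lean on these libraries where they do the work, as an engineer would, in place of code of your own. Each camera call takes 0.05 s, during which the arm holds its last target. There are 200 camera calls.

## Working session

There is one attempt and no reset: what is moved stays moved. The work goes in short steps, Python scripts to look and compute and a tool call to move; the robot and the scene stay as the last step left them, time stands still between calls to the robot, and variables do not carry over. Pictures are saved under pics/ and viewed, at most 10 in all, crops included, and the job is handed in when it is done.

Besides the shell and the picture viewer there is one more tool, called after "Call:" as name(argument=value, ...), one argument or row to a line, values as JSON. move_arm: Moves the arm, as the interface text tells. Scaled input: -1 to 1 covers 25 mm each way for a shift and 30 degrees each way for a turn. Its arguments: {"type":"object","properties":{"targets":{"type":"array"},"claw":{"type":"number"},"newtons":{"type":"number"}},"required":["targets"]}

```bash
ls; mkdir -p pics; python3 - <<'E'
from station import sensors,cams,manip
import cv2,numpy as np
for n in("scene","top"):
    cv2.imwrite(f"pics/{n}0.png",cams.snapshot(n)[:,:,::-1]); m=cams.camera_model(n); print(n,m['fx'],m['fy'],m['cx'],m['cy'],np.round(m['extrinsics'],4).tolist())
s=sensors.sense();print(s,manip.grasp_offset)
E
```

```text
pics
scene 374.0884532264794 374.0884532264794 318.1006988434998 196.09072043634322 [[0.6954, -0.7186, -0.0097, -0.3717], [-0.5445, -0.518, -0.6597, 0.4022], [0.469, 0.464, -0.7515, 0.7084], [0.0, 0.0, 0.0, 1.0]]
top 375.11189547161024 375.11189547161024 319.32466566320056 200.05920752489956 [[0.0193, -0.9997, -0.0134, 0.0627], [-0.9885, -0.017, -0.1503, 0.6287], [0.1501, 0.0162, -0.9885, 0.9193], [0.0, 0.0, 0.0, 1.0]]
{'t': 0.1, 'q': array([ 1.01947402e+00,  5.28369583e-01,  1.43374629e+00,  7.04028189e-06,
        1.18142939e+00, -1.78515126e-01]), 'qd': array([ 0.00126674, -0.00124859, -0.00217987, -0.00131397, -0.00200307,
       -0.00109558]), 'tau': array([-4.25192475e-04, -4.43303847e+01, -1.78583926e+01, -2.64958180e-04,
        3.91399604e-03,  1.78336296e-05]), 'tcp_pos': array([0.22728575, 0.58152572, 0.23044258]), 'tool_rot': array([ 1.85327220e-01,  9.82676380e-01, -9.10857242e-04, -3.51458614e-04]), 'force': array([-0.3490208 ,  0.18133785, -0.08904264]), 'ft_torque': array([0.0242389 , 0.04657322, 0.00605072]), 'gripper_force': 0.0, 'finger_gap': 0.9988570604843839} 0.0187
```

View pics/top0.png

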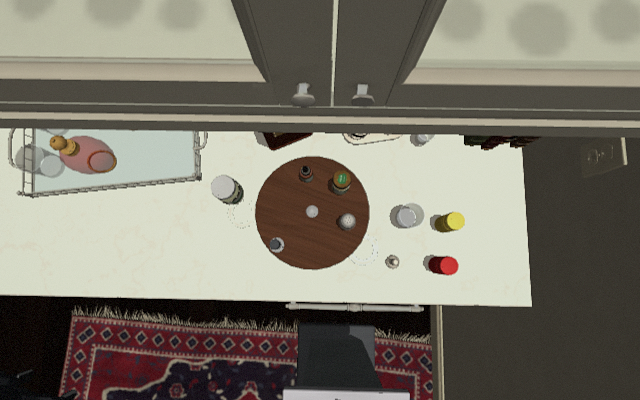

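View pics/scene0.png

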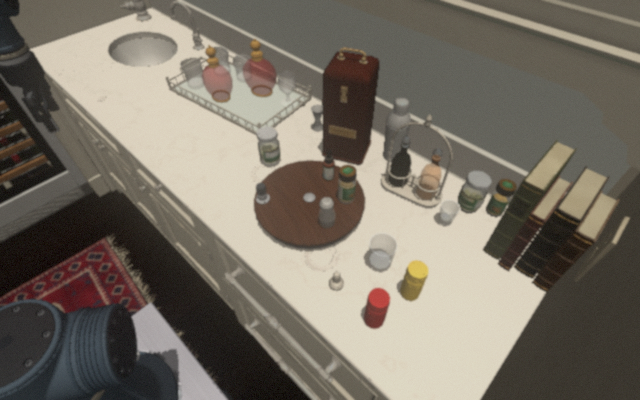

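Top picture: turntable centred near (312,212), knob near (277,244), shaker (347,221), nutmeg jar (341,181), bitters (306,172), olive jar (227,189), tumbler (405,215), stopper (392,262). The scene picture shows the knob near (262,190).

```bash
cat > h.py <<'E'
import numpy as np,cv2
from station import cams,sensors
def ray(n,uv,z):
    m=cams.camera_model(n);E=np.array(m['extrinsics']);R,t=E[:3,:3],E[:3,3]
    uv=np.atleast_2d(uv).astype(float)
    d=np.c_[(uv[:,0]-m['cx'])/m['fx'],(uv[:,1]-m['cy'])/m['fy'],np.ones(len(uv))]@R
    c=-R.T@t
    return c+d*((z-c[2])/d[:,2])[:,None]
def proj(n,p):
    m=cams.camera_model(n);E=np.array(m['extrinsics']);c=np.atleast_2d(p)@E[:3,:3].T+E[:3,3]
    return np.c_[c[:,0]/c[:,2]*m['fx']+m['cx'],c[:,1]/c[:,2]*m['fy']+m['cy']]
E
python3 - <<'E'
from h import *
from scipy.optimize import least_squares
im=cv2.imread('pics/top0.png')
b,g,r=[im[:,:,i].astype(int) for i in range(3)]
m=((r<150)&(r>b+12)).astype(np.uint8); 
k=np.zeros_like(m);cv2.circle(k,(312,212),70,1,-1);m&=k
cs,_=cv2.findContours(m,cv2.RETR_EXTERNAL,cv2.CHAIN_APPROX_NONE);c=max(cs,key=cv2.contourArea)[:,0]
P=ray('top',c,.036)[:,:2]
s=least_squares(lambda x:np.hypot(*(P-x[:2]).T)-x[2],[*P.mean(0),.15],loss='soft_l1',f_scale=.002);print(s.x)
C=s.x[:2]
for uv,z in(((277,243.5),.088),):
    p=ray('top',uv,z)[0];print(p,np.linalg.norm(p[:2]-C),np.degrees(np.arctan2(*(p[:2]-C)[::-1])))
    print(proj('scene',p))
for n,uv,z in(('olive',(224,186),.11),('stop',(392,262),.05),('glass',(403,215),.08),('salt',(347,221),.09),('nut',(342,179),.105),('bit',(306,168),.10)):print(n,ray('top',uv,z)[0].round(3))
a=cv2.resize(im[220:265,255:300],(400,400),interpolation=3)
i2=cv2.imread('pics/scene0.png');bb=cv2.resize(i2[170:215,240:285],(400,400),interpolation=3)
cv2.imwrite('pics/c1.png',np.hstack([a,bb]))
E
```

```text
[0.59978761 0.09350084 0.14732642]
[0.51273088 0.17434501 0.088     ] 0.11880510780002285 137.1190553062336
[[263.25094026 186.26183675]]
olive [0.649 0.306 0.11 ]
stop [ 0.473 -0.111  0.05 ]
glass [ 0.589 -0.134  0.08 ]
salt [0.57  0.005 0.09 ]
nut [0.672 0.019 0.105]
bit [0.699 0.108 0.1  ]
```

View pics/c1.png

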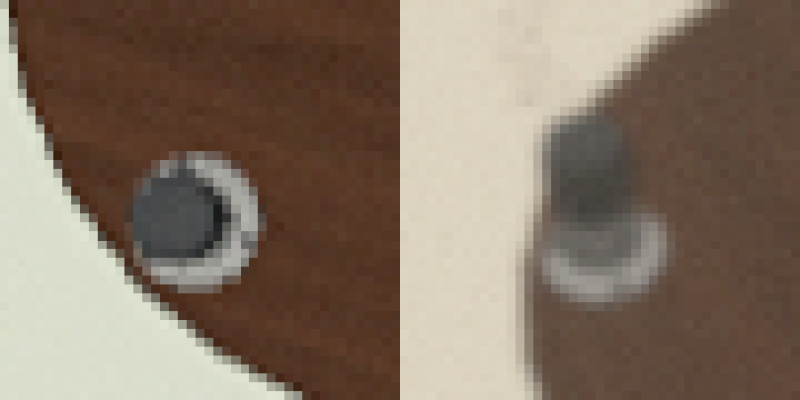

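Crop: knob top face is at about (274.2,243.9) in the top view and (260.7,186.4) in the scene view. That puts the knob at about (0.512, 0.181), 0.124 m from the axis, which matches the given 0.125 m.

I'll grip radially so that closing the fingers can't load the pin.

Call:
move_arm(
  targets=[
    {"dx": 0.57, "dy": -0.8, "rz": -0.19},
    {"dx": 0.57, "dy": -0.8, "rz": -0.19},
    {"dx": 0.57, "dy": -0.8, "rz": -0.19},
    {"dx": 0.57, "dy": -0.8, "rz": -0.19},
    {"dx": 0.57, "dy": -0.8, "rz": -0.19},
    {"dx": 0.57, "dy": -0.8, "rz": -0.19},
    {"dx": 0.57, "dy": -0.8, "rz": -0.19},
    {"dx": 0.57, "dy": -0.8, "rz": -0.19},
    {"dx": 0.57, "dy": -0.8, "rz": -0.19},
    {"dx": 0.57, "dy": -0.8, "rz": -0.19},
  ],
  claw=100,
  newtons=40,
)

```text
schema error: expected keys dx, dy, dz, rx, ry, rz
```

Call:
move_arm(
  targets=[
    {"dx": 0.57, "dy": -0.8, "dz": -0.3, "rz": -0.19},
    {"dx": 0.57, "dy": -0.8, "dz": -0.3, "rz": -0.19},
    {"dx": 0.57, "dy": -0.8, "dz": -0.3, "rz": -0.19},
    {"dx": 0.57, "dy": -0.8, "dz": -0.3, "rz": -0.19},
    {"dx": 0.57, "dy": -0.8, "dz": -0.3, "rz": -0.19},
    {"dx": 0.57, "dy": -0.8, "dz": -0.3, "rz": -0.19},
    {"dx": 0.57, "dy": -0.8, "dz": -0.3, "rz": -0.19},
    {"dx": 0.57, "dy": -0.8, "dz": -0.3, "rz": -0.19},
    {"dx": 0.57, "dy": -0.8, "dz": -0.3, "rz": -0.19},
    {},
  ],
)

```text
schema error: expected keys dx, dy, dz, rx, ry, rz
```

```bash
python3 - <<'E'
from h import *
from scipy.optimize import least_squares
a,b=(274.2,243.9),(260.7,186.4)
s=least_squares(lambda p:np.r_[proj('top',p)[0]-a,proj('scene',p)[0]-b],[.51,.18,.088]);print(s.x,s.fun,ray('top',a,.088),ray('scene',b,.088))
# check centre with both cameras' rim overlay on saved pics
out=[]
for n,(u,v) in(('top',(312,212)),('scene',(310,203))):
    im=cv2.imread(f'pics/{n}0.png');im=cv2.resize(im,None,fx=4,fy=4)
    t=np.linspace(0,6.283,200);P=np.c_[.600+.15*np.cos(t),.0935+.15*np.sin(t),0*t+.036]
    cv2.polylines(im,[((proj(n,P)+.5)*4).astype(int)],True,(0,255,0),1)
    out.append(cv2.resize(im[(v-65)*4:(v+65)*4,(u-65)*4:(u+65)*4],(400,400),interpolation=cv2.INTER_AREA))
cv2.imwrite('pics/ov.png',np.hstack(out))
S=sensors.sense();print(S['t'],S['tcp_pos'],S['tool_rot'],S['q'])
E
```

```text
[0.51117172 0.182263   0.08293347] [-0.19619956  0.25457283  0.34020009 -0.03510956] [[0.51163644 0.1811276  0.088     ]] [[0.50787949 0.17874572 0.088     ]]
0.1 [0.22728575 0.58152572 0.23044258] [ 1.85327220e-01  9.82676380e-01 -9.10857242e-04 -3.51458614e-04] [ 1.01947402e+00  5.28369583e-01  1.43374629e+00  7.04028189e-06
  1.18142939e+00 -1.78515126e-01]
```

View pics/ov.png

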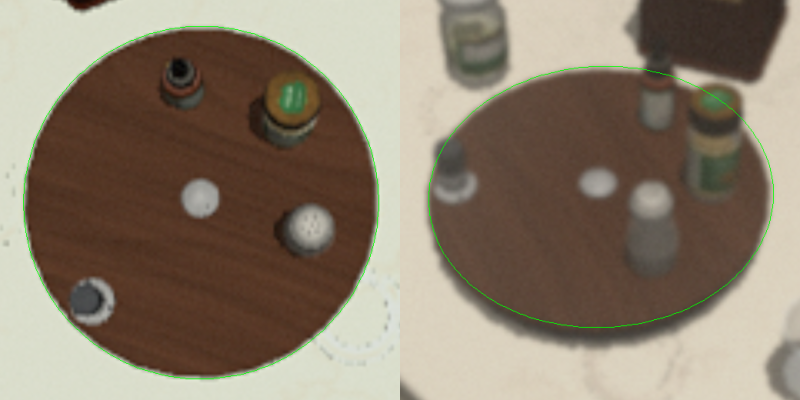

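The overlaid rim circle fits the top view well and sits slightly high in the scene view, so I'll go by the top view: centre (0.600, 0.0935), knob (0.5115, 0.181).

Call:
move_arm(
  targets=[
    {"dx": 0.57, "dy": -0.8, "dz": 0, "rx": 0, "ry": 0, "rz": -0.19},
    {"dx": 0.57, "dy": -0.8, "dz": 0, "rx": 0, "ry": 0, "rz": -0.19},
    {"dx": 0.57, "dy": -0.8, "dz": 0, "rx": 0, "ry": 0, "rz": -0.19},
    {"dx": 0.57, "dy": -0.8, "dz": 0, "rx": 0, "ry": 0, "rz": -0.19},
    {"dx": 0.57, "dy": -0.8, "dz": 0, "rx": 0, "ry": 0, "rz": -0.19},
    {"dx": 0.57, "dy": -0.8, "dz": 0, "rx": 0, "ry": 0, "rz": -0.19},
    {"dx": 0.57, "dy": -0.8, "dz": 0, "rx": 0, "ry": 0, "rz": -0.19},
    {"dx": 0.57, "dy": -0.8, "dz": 0, "rx": 0, "ry": 0, "rz": -0.19},
    {"dx": 0.57, "dy": -0.8, "dz": 0, "rx": 0, "ry": 0, "rz": -0.19},
    {"dx": 0.57, "dy": -0.8, "dz": 0, "rx": 0, "ry": 0, "rz": -0.19},
  ],
  claw=100,
  newtons=40,
)

```text
t: 1.35
tcp_pos: [0.3702, 0.3812, 0.231]
tool_rot: [0.633, 0.774, -0.0, -0.0]
force: [-0.2, 0.2, -1.1]
finger_gap: 0.998
gripper_force: 0.0
```

Call:
move_arm(
  targets=[
    {"dx": 0.57, "dy": -0.8, "dz": -0.3, "rx": 0, "ry": 0, "rz": -0.19},
    {"dx": 0.57, "dy": -0.8, "dz": -0.3, "rx": 0, "ry": 0, "rz": -0.19},
    {"dx": 0.57, "dy": -0.8, "dz": -0.3, "rx": 0, "ry": 0, "rz": -0.19},
    {"dx": 0.57, "dy": -0.8, "dz": -0.3, "rx": 0, "ry": 0, "rz": -0.19},
    {"dx": 0.57, "dy": -0.8, "dz": -0.3, "rx": 0, "ry": 0, "rz": -0.19},
    {"dx": 0.57, "dy": -0.8, "dz": -0.3, "rx": 0, "ry": 0, "rz": -0.19},
    {"dx": 0.57, "dy": -0.8, "dz": -0.3, "rx": 0, "ry": 0, "rz": -0.19},
    {"dx": 0.57, "dy": -0.8, "dz": -0.3, "rx": 0, "ry": 0, "rz": -0.19},
    {"dx": 0.57, "dy": -0.8, "dz": -0.3, "rx": 0, "ry": 0, "rz": -0.19},
    {"dx": 0, "dy": 0, "dz": 0, "rx": 0, "ry": 0, "rz": -0.19},
  ],
)

```text
t: 2.6
tcp_pos: [0.4991, 0.2005, 0.1629]
tool_rot: [0.926, 0.377, -0.001, 0.0]
force: [-0.9, 0.3, 0.1]
finger_gap: 1.0
gripper_force: 0.0
```

Call:
move_arm(
  targets=[
    {"dx": 0.25, "dy": -0.39, "dz": 0, "rx": 0, "ry": 0, "rz": 0},
    {"dx": 0.25, "dy": -0.39, "dz": 0, "rx": 0, "ry": 0, "rz": 0},
    {"dx": 0, "dy": 0, "dz": -0.6, "rx": 0, "ry": 0, "rz": 0},
    {"dx": 0, "dy": 0, "dz": -0.6, "rx": 0, "ry": 0, "rz": 0},
    {"dx": 0, "dy": 0, "dz": -0.6, "rx": 0, "ry": 0, "rz": 0},
    {"dx": 0, "dy": 0, "dz": -0.6, "rx": 0, "ry": 0, "rz": 0},
    {"dx": 0, "dy": 0, "dz": -0.6, "rx": 0, "ry": 0, "rz": 0},
    {"dx": 0, "dy": 0, "dz": -0.6, "rx": 0, "ry": 0, "rz": 0},
    {"dx": 0, "dy": 0, "dz": -0.5, "rx": 0, "ry": 0, "rz": 0},
    {"dx": 0, "dy": 0, "dz": 0, "rx": 0, "ry": 0, "rz": 0},
  ],
)

```text
t: 3.85
tcp_pos: [0.5101, 0.1824, 0.0602]
tool_rot: [0.925, 0.38, -0.001, -0.0]
force: [0.3, 0.1, 0.7]
finger_gap: 1.0
gripper_force: 0.0
```

```bash
python3 - <<'E'
from h import *
out=[]
for n in('top','scene'):
    im=cams.snapshot(n)[:,:,::-1];u,v=proj(n,[.5115,.181,.08])[0].astype(int)
    out.append(cv2.resize(im[v-40:v+40,u-40:u+40],(400,400),interpolation=cv2.INTER_CUBIC))
cv2.imwrite('pics/g1.png',np.hstack(out))
E
```

```text
(no output)
```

View pics/g1.png

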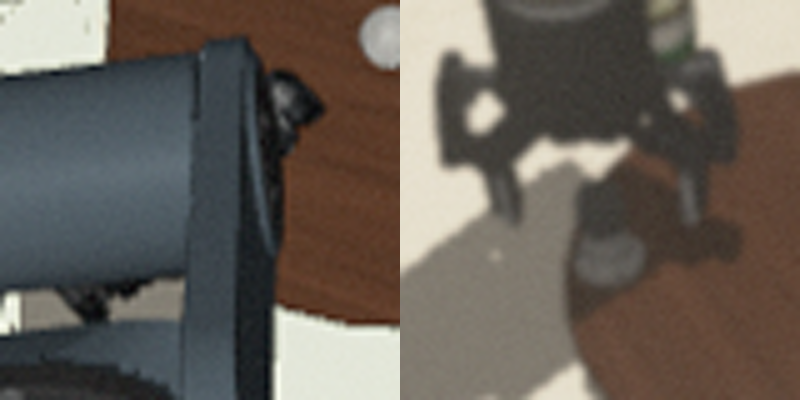

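The knob stands centred between the open fingers in the scene crop at about (605,210). I'll close on it.

Call:
move_arm(
  targets=[
    {"dx": 0.05, "dy": -0.05, "dz": 0, "rx": 0, "ry": 0, "rz": 0},
    {"dx": 0, "dy": 0, "dz": 0, "rx": 0, "ry": 0, "rz": 0},
    {"dx": 0, "dy": 0, "dz": 0, "rx": 0, "ry": 0, "rz": 0},
    {"dx": 0, "dy": 0, "dz": 0, "rx": 0, "ry": 0, "rz": 0},
    {"dx": 0, "dy": 0, "dz": 0, "rx": 0, "ry": 0, "rz": 0},
    {"dx": 0, "dy": 0, "dz": 0, "rx": 0, "ry": 0, "rz": 0},
    {"dx": 0, "dy": 0, "dz": 0, "rx": 0, "ry": 0, "rz": 0},
    {"dx": 0, "dy": 0, "dz": 0, "rx": 0, "ry": 0, "rz": 0},
    {"dx": 0, "dy": 0, "dz": 0, "rx": 0, "ry": 0, "rz": 0},
    {"dx": 0, "dy": 0, "dz": 0, "rx": 0, "ry": 0, "rz": 0},
  ],
  claw=0,
  newtons=35,
)

```text
t: 5.2
tcp_pos: [0.5094, 0.1826, 0.0619]
tool_rot: [0.925, 0.38, -0.002, -0.002]
force: [-5.1, 5.1, 7.7]
finger_gap: 0.265
gripper_force: 34.1
```

Call:
move_arm(
  targets=[
    {"dx": 0, "dy": 0, "dz": 0.1, "rx": 0, "ry": 0, "rz": 0},
    {"dx": 0, "dy": 0, "dz": 0.1, "rx": 0, "ry": 0, "rz": 0},
    {"dx": 0, "dy": 0, "dz": 0.1, "rx": 0, "ry": 0, "rz": 0},
    {"dx": 0, "dy": 0, "dz": 0.1, "rx": 0, "ry": 0, "rz": 0},
    {"dx": 0, "dy": 0, "dz": 0.1, "rx": 0, "ry": 0, "rz": 0},
    {"dx": 0, "dy": 0, "dz": 0.1, "rx": 0, "ry": 0, "rz": 0},
    {"dx": 0, "dy": 0, "dz": 0.1, "rx": 0, "ry": 0, "rz": 0},
    {"dx": 0, "dy": 0, "dz": 0, "rx": 0, "ry": 0, "rz": 0},
    {"dx": 0, "dy": 0, "dz": 0, "rx": 0, "ry": 0, "rz": 0},
    {"dx": 0, "dy": 0, "dz": 0, "rx": 0, "ry": 0, "rz": 0},
  ],
)

```text
t: 6.45
tcp_pos: [0.5089, 0.1822, 0.0768]
tool_rot: [0.925, 0.38, -0.003, -0.002]
force: [-1.3, 4.1, -10.4]
finger_gap: 0.265
gripper_force: 34.8
```

Lifted 14.9 mm with a 10 N spring pull, so the pin is clear. Next I'll turn 0.33 rad.

Call:
move_arm(
  targets=[
    {"dx": -0.114, "dy": -0.119, "dz": 0, "rx": 0, "ry": 0, "rz": 0.063},
    {"dx": -0.11, "dy": -0.123, "dz": 0, "rx": 0, "ry": 0, "rz": 0.063},
    {"dx": -0.106, "dy": -0.126, "dz": 0, "rx": 0, "ry": 0, "rz": 0.063},
    {"dx": -0.102, "dy": -0.13, "dz": 0, "rx": 0, "ry": 0, "rz": 0.063},
    {"dx": -0.097, "dy": -0.133, "dz": 0, "rx": 0, "ry": 0, "rz": 0.063},
    {"dx": -0.093, "dy": -0.136, "dz": 0, "rx": 0, "ry": 0, "rz": 0.063},
    {"dx": -0.088, "dy": -0.139, "dz": 0, "rx": 0, "ry": 0, "rz": 0.063},
    {"dx": -0.084, "dy": -0.142, "dz": 0, "rx": 0, "ry": 0, "rz": 0.063},
    {"dx": -0.079, "dy": -0.145, "dz": 0, "rx": 0, "ry": 0, "rz": 0.063},
    {"dx": -0.074, "dy": -0.147, "dz": 0, "rx": 0, "ry": 0, "rz": 0.063},
  ],
)

```text
t: 7.7
tcp_pos: [0.4854, 0.1484, 0.0771]
tool_rot: [0.85, 0.527, -0.003, -0.002]
force: [-2.1, 4.1, -11.0]
finger_gap: 0.268
gripper_force: 34.8
```

Call:
move_arm(
  targets=[
    {"dx": -0.069, "dy": -0.15, "dz": 0, "rx": 0, "ry": 0, "rz": 0.063},
    {"dx": -0.064, "dy": -0.152, "dz": 0, "rx": 0, "ry": 0, "rz": 0.063},
    {"dx": -0.059, "dy": -0.154, "dz": 0, "rx": 0, "ry": 0, "rz": 0.063},
    {"dx": -0.054, "dy": -0.156, "dz": 0, "rx": 0, "ry": 0, "rz": 0.063},
    {"dx": -0.049, "dy": -0.158, "dz": 0, "rx": 0, "ry": 0, "rz": 0.063},
    {"dx": -0.044, "dy": -0.159, "dz": 0, "rx": 0, "ry": 0, "rz": 0.063},
    {"dx": -0.038, "dy": -0.16, "dz": 0, "rx": 0, "ry": 0, "rz": 0.063},
    {"dx": -0.033, "dy": -0.162, "dz": 0, "rx": 0, "ry": 0, "rz": 0.063},
    {"dx": -0.028, "dy": -0.163, "dz": 0, "rx": 0, "ry": 0, "rz": 0.063},
    {"dx": -0.022, "dy": -0.163, "dz": 0, "rx": 0, "ry": 0, "rz": 0.063},
  ],
)

```text
t: 8.95
tcp_pos: [0.4742, 0.1089, 0.0773]
tool_rot: [0.752, 0.66, -0.002, -0.002]
force: [-2.1, 2.2, -10.5]
finger_gap: 0.265
gripper_force: 34.9
```

Call:
move_arm(
  targets=[
    {"dx": 0, "dy": 0, "dz": -0.04, "rx": 0, "ry": 0, "rz": 0},
    {"dx": 0, "dy": 0, "dz": -0.04, "rx": 0, "ry": 0, "rz": 0},
    {"dx": 0, "dy": 0, "dz": -0.04, "rx": 0, "ry": 0, "rz": 0},
    {"dx": 0, "dy": 0, "dz": -0.04, "rx": 0, "ry": 0, "rz": 0},
    {"dx": 0, "dy": 0, "dz": -0.04, "rx": 0, "ry": 0, "rz": 0},
    {"dx": 0, "dy": 0, "dz": -0.04, "rx": 0, "ry": 0, "rz": 0},
    {"dx": 0, "dy": 0, "dz": 0, "rx": 0, "ry": 0, "rz": 0},
    {"dx": 0, "dy": 0, "dz": 0, "rx": 0, "ry": 0, "rz": 0},
    {"dx": 0, "dy": 0, "dz": 0, "rx": 0, "ry": 0, "rz": 0},
    {"dx": 0, "dy": 0, "dz": 0, "rx": 0, "ry": 0, "rz": 0},
  ],
)

```text
t: 10.2
tcp_pos: [0.4743, 0.1086, 0.0726]
tool_rot: [0.752, 0.659, -0.002, -0.002]
force: [-5.6, 2.0, -6.6]
finger_gap: 0.264
gripper_force: 35.3
```

Call:
move_arm(
  targets=[
    {"dx": 0, "dy": 0, "dz": 0, "rx": 0, "ry": 0, "rz": 0},
    {"dx": 0, "dy": 0, "dz": 0, "rx": 0, "ry": 0, "rz": 0},
    {"dx": 0, "dy": 0, "dz": 0, "rx": 0, "ry": 0, "rz": 0},
    {"dx": 0, "dy": 0, "dz": 0, "rx": 0, "ry": 0, "rz": 0},
    {"dx": 0, "dy": 0, "dz": 0, "rx": 0, "ry": 0, "rz": 0.33},
    {"dx": 0, "dy": 0, "dz": 0, "rx": 0, "ry": 0, "rz": 0.33},
    {"dx": 0, "dy": 0, "dz": 0, "rx": 0, "ry": 0, "rz": 0.33},
    {"dx": 0, "dy": 0, "dz": 0, "rx": 0, "ry": 0, "rz": 0.33},
    {"dx": 0, "dy": 0, "dz": 0, "rx": 0, "ry": 0, "rz": 0.33},
    {"dx": 0, "dy": 0, "dz": 0, "rx": 0, "ry": 0, "rz": 0.33},
  ],
  claw=60,
  newtons=20,
)

```text
t: 11.45
tcp_pos: [0.4773, 0.1084, 0.0729]
tool_rot: [0.324, 0.946, 0.0, 0.0]
force: [0.7, -1.1, 0.7]
finger_gap: 0.6
gripper_force: 0.0
```

Call:
move_arm(
  targets=[
    {"dx": 0, "dy": 0, "dz": 0, "rx": 0, "ry": 0, "rz": 0.34},
    {"dx": 0, "dy": 0, "dz": 0, "rx": 0, "ry": 0, "rz": 0.34},
    {"dx": 0, "dy": 0, "dz": 0, "rx": 0, "ry": 0, "rz": 0.34},
    {"dx": -0.03, "dy": 0, "dz": -0.1, "rx": 0, "ry": 0, "rz": 0},
    {"dx": -0.03, "dy": 0, "dz": -0.1, "rx": 0, "ry": 0, "rz": 0},
    {"dx": -0.03, "dy": 0, "dz": -0.1, "rx": 0, "ry": 0, "rz": 0},
    {"dx": 0, "dy": -0.03, "dz": 0, "rx": 0, "ry": 0, "rz": 0},
    {"dx": 0, "dy": -0.03, "dz": 0, "rx": 0, "ry": 0, "rz": 0},
    {"dx": 0, "dy": -0.03, "dz": 0, "rx": 0, "ry": 0, "rz": 0},
    {"dx": 0, "dy": -0.03, "dz": 0, "rx": 0, "ry": 0, "rz": 0},
  ],
  claw=38,
)

```text
t: 12.7
tcp_pos: [0.4748, 0.1053, 0.0654]
tool_rot: [0.066, 0.998, 0.0, 0.0]
force: [-1.0, 0.6, 0.4]
finger_gap: 0.376
gripper_force: 0.0
```

Call:
move_arm(
  targets=[
    {"dx": -0.003, "dy": -0.024, "dz": 0, "rx": 0, "ry": 0, "rz": 0.009},
    {"dx": -0.003, "dy": -0.024, "dz": 0, "rx": 0, "ry": 0, "rz": 0.009},
    {"dx": -0.003, "dy": -0.024, "dz": 0, "rx": 0, "ry": 0, "rz": 0.009},
    {"dx": -0.003, "dy": -0.024, "dz": 0, "rx": 0, "ry": 0, "rz": 0.009},
    {"dx": -0.002, "dy": -0.024, "dz": 0, "rx": 0, "ry": 0, "rz": 0.009},
    {"dx": -0.002, "dy": -0.024, "dz": 0, "rx": 0, "ry": 0, "rz": 0.009},
    {"dx": -0.002, "dy": -0.024, "dz": 0, "rx": 0, "ry": 0, "rz": 0.009},
    {"dx": -0.002, "dy": -0.024, "dz": 0, "rx": 0, "ry": 0, "rz": 0.009},
    {"dx": -0.002, "dy": -0.024, "dz": 0, "rx": 0, "ry": 0, "rz": 0.009},
    {"dx": -0.002, "dy": -0.024, "dz": 0, "rx": 0, "ry": 0, "rz": 0.009},
  ],
)

```text
t: 13.95
tcp_pos: [0.4741, 0.0993, 0.0653]
tool_rot: [0.042, 0.999, -0.0, 0.0]
force: [0.4, 1.6, 1.4]
finger_gap: 0.382
gripper_force: 0.7
```

Call:
move_arm(
  targets=[
    {"dx": -0.001, "dy": -0.02, "dz": 0, "rx": 0, "ry": 0, "rz": 0.008},
    {"dx": -0.001, "dy": -0.02, "dz": 0, "rx": 0, "ry": 0, "rz": 0.008},
    {"dx": -0.001, "dy": -0.02, "dz": 0, "rx": 0, "ry": 0, "rz": 0.008},
    {"dx": -0.001, "dy": -0.02, "dz": 0, "rx": 0, "ry": 0, "rz": 0.008},
    {"dx": -0.001, "dy": -0.02, "dz": 0, "rx": 0, "ry": 0, "rz": 0.008},
    {"dx": -0.001, "dy": -0.02, "dz": 0, "rx": 0, "ry": 0, "rz": 0.008},
    {"dx": -0.001, "dy": -0.02, "dz": 0, "rx": 0, "ry": 0, "rz": 0.008},
    {"dx": -0.001, "dy": -0.02, "dz": 0, "rx": 0, "ry": 0, "rz": 0.008},
    {"dx": -0.001, "dy": -0.02, "dz": 0, "rx": 0, "ry": 0, "rz": 0.008},
    {"dx": -0.001, "dy": -0.02, "dz": 0, "rx": 0, "ry": 0, "rz": 0.008},
  ],
)

```text
t: 15.2
tcp_pos: [0.4738, 0.0944, 0.0653]
tool_rot: [0.021, 1.0, 0.0, -0.0]
force: [0.1, 3.4, -0.6]
finger_gap: 0.379
gripper_force: 1.3
```

Call:
move_arm(
  targets=[
    {"dx": 0, "dy": -0.018, "dz": 0, "rx": 0, "ry": 0, "rz": 0.007},
    {"dx": 0, "dy": -0.018, "dz": 0, "rx": 0, "ry": 0, "rz": 0.007},
    {"dx": 0, "dy": -0.018, "dz": 0, "rx": 0, "ry": 0, "rz": 0.007},
    {"dx": 0, "dy": -0.018, "dz": 0, "rx": 0, "ry": 0, "rz": 0.007},
    {"dx": 0, "dy": -0.018, "dz": 0, "rx": 0, "ry": 0, "rz": 0.007},
    {"dx": 0, "dy": -0.018, "dz": 0, "rx": 0, "ry": 0, "rz": 0.007},
    {"dx": 0, "dy": -0.018, "dz": 0, "rx": 0, "ry": 0, "rz": 0.007},
    {"dx": 0, "dy": -0.018, "dz": 0, "rx": 0, "ry": 0, "rz": 0.007},
    {"dx": 0, "dy": -0.018, "dz": 0, "rx": 0, "ry": 0, "rz": 0.007},
    {"dx": 0, "dy": -0.018, "dz": 0, "rx": 0, "ry": 0, "rz": 0.007},
  ],
)

```text
t: 16.45
tcp_pos: [0.4738, 0.0896, 0.0653]
tool_rot: [0.003, 1.0, -0.0, -0.0]
force: [0.1, 2.0, 0.2]
finger_gap: 0.383
gripper_force: 0.7
```

Call:
move_arm(
  targets=[
    {"dx": 0.001, "dy": -0.018, "dz": 0, "rx": 0, "ry": 0, "rz": 0.007},
    {"dx": 0.001, "dy": -0.018, "dz": 0, "rx": 0, "ry": 0, "rz": 0.007},
    {"dx": 0.001, "dy": -0.018, "dz": 0, "rx": 0, "ry": 0, "rz": 0.007},
    {"dx": 0.001, "dy": -0.018, "dz": 0, "rx": 0, "ry": 0, "rz": 0.007},
    {"dx": 0.001, "dy": -0.018, "dz": 0, "rx": 0, "ry": 0, "rz": 0.007},
    {"dx": 0.001, "dy": -0.018, "dz": 0, "rx": 0, "ry": 0, "rz": 0.007},
    {"dx": 0.001, "dy": -0.018, "dz": 0, "rx": 0, "ry": 0, "rz": 0.007},
    {"dx": 0.001, "dy": -0.018, "dz": 0, "rx": 0, "ry": 0, "rz": 0.007},
    {"dx": 0.001, "dy": -0.018, "dz": 0, "rx": 0, "ry": 0, "rz": 0.007},
    {"dx": 0.001, "dy": -0.018, "dz": 0, "rx": 0, "ry": 0, "rz": 0.007},
  ],
)

```text
t: 17.7
tcp_pos: [0.4741, 0.0854, 0.0653]
tool_rot: [-0.015, 1.0, -0.0, 0.0]
force: [1.4, 1.2, -1.3]
finger_gap: 0.379
gripper_force: 0.7
```

Call:
move_arm(
  targets=[
    {"dx": 0.001, "dy": -0.018, "dz": 0, "rx": 0, "ry": 0, "rz": 0.007},
    {"dx": 0.001, "dy": -0.018, "dz": 0, "rx": 0, "ry": 0, "rz": 0.007},
    {"dx": 0.001, "dy": -0.018, "dz": 0, "rx": 0, "ry": 0, "rz": 0.007},
    {"dx": 0.001, "dy": -0.018, "dz": 0, "rx": 0, "ry": 0, "rz": 0.007},
    {"dx": 0.001, "dy": -0.018, "dz": 0, "rx": 0, "ry": 0, "rz": 0.007},
    {"dx": 0.001, "dy": -0.018, "dz": 0, "rx": 0, "ry": 0, "rz": 0.007},
    {"dx": 0.001, "dy": -0.018, "dz": 0, "rx": 0, "ry": 0, "rz": 0.007},
    {"dx": 0.001, "dy": -0.018, "dz": 0, "rx": 0, "ry": 0, "rz": 0.007},
    {"dx": 0.001, "dy": -0.018, "dz": 0, "rx": 0, "ry": 0, "rz": 0.007},
    {"dx": 0.001, "dy": -0.018, "dz": 0, "rx": 0, "ry": 0, "rz": 0.007},
  ],
)

```text
t: 18.95
tcp_pos: [0.4743, 0.0809, 0.0653]
tool_rot: [-0.034, 0.999, 0.0, -0.0]
force: [-0.1, 1.6, 0.8]
finger_gap: 0.38
gripper_force: 0.7
```

Call:
move_arm(
  targets=[
    {"dx": 0.002, "dy": -0.018, "dz": 0, "rx": 0, "ry": 0, "rz": 0.007},
    {"dx": 0.001, "dy": -0.018, "dz": 0, "rx": 0, "ry": 0, "rz": 0.007},
    {"dx": 0.002, "dy": -0.018, "dz": 0, "rx": 0, "ry": 0, "rz": 0.007},
    {"dx": 0.001, "dy": -0.018, "dz": 0, "rx": 0, "ry": 0, "rz": 0.007},
    {"dx": 0.002, "dy": -0.018, "dz": 0, "rx": 0, "ry": 0, "rz": 0.007},
    {"dx": 0.001, "dy": -0.018, "dz": 0, "rx": 0, "ry": 0, "rz": 0.007},
    {"dx": 0.002, "dy": -0.018, "dz": 0, "rx": 0, "ry": 0, "rz": 0.007},
    {"dx": 0.001, "dy": -0.018, "dz": 0, "rx": 0, "ry": 0, "rz": 0.007},
    {"dx": 0.002, "dy": -0.018, "dz": 0, "rx": 0, "ry": 0, "rz": 0.007},
    {"dx": 0.001, "dy": -0.018, "dz": 0, "rx": 0, "ry": 0, "rz": 0.007},
  ],
)

```text
t: 20.2
tcp_pos: [0.4747, 0.0764, 0.0653]
tool_rot: [-0.052, 0.999, -0.0, -0.0]
force: [0.2, 1.5, -0.3]
finger_gap: 0.378
gripper_force: 0.7
```

Call:
move_arm(
  targets=[
    {"dx": 0.002, "dy": -0.018, "dz": 0, "rx": 0, "ry": 0, "rz": 0.007},
    {"dx": 0.002, "dy": -0.018, "dz": 0, "rx": 0, "ry": 0, "rz": 0.007},
    {"dx": 0.002, "dy": -0.018, "dz": 0, "rx": 0, "ry": 0, "rz": 0.007},
    {"dx": 0.002, "dy": -0.018, "dz": 0, "rx": 0, "ry": 0, "rz": 0.007},
    {"dx": 0.002, "dy": -0.018, "dz": 0, "rx": 0, "ry": 0, "rz": 0.007},
    {"dx": 0.002, "dy": -0.018, "dz": 0, "rx": 0, "ry": 0, "rz": 0.007},
    {"dx": 0.002, "dy": -0.018, "dz": 0, "rx": 0, "ry": 0, "rz": 0.007},
    {"dx": 0.002, "dy": -0.018, "dz": 0, "rx": 0, "ry": 0, "rz": 0.007},
    {"dx": 0.002, "dy": -0.018, "dz": 0, "rx": 0, "ry": 0, "rz": 0.007},
    {"dx": 0.002, "dy": -0.018, "dz": 0, "rx": 0, "ry": 0, "rz": 0.007},
  ],
)

```text
t: 21.45
tcp_pos: [0.4752, 0.0718, 0.0653]
tool_rot: [-0.07, 0.998, -0.0, 0.0]
force: [-0.0, 0.2, -0.2]
finger_gap: 0.386
gripper_force: 0.0
```

The force has fallen to zero, so the pin may just have dropped. I'll look.

```bash
python3 - <<'E'
from h import *
out=[]
for n in('top','scene'):
    im=cams.snapshot(n)[:,:,::-1];u,v=proj(n,[.476,.076,.08])[0].astype(int)
    out.append(cv2.resize(im[v-35:v+35,u-35:u+35],(400,400),interpolation=cv2.INTER_CUBIC))
cv2.imwrite('pics/p1.png',np.hstack(out))
s=sensors.sense();print(s['t'],s['force'],s['gripper_force'])
th=np.radians(135.4)+.91
for z in(.088,.098):print(proj('scene',[.6+.125*np.cos(th),.0935+.125*np.sin(th),z]),(u,v))
E
```

```text
21.55 [-0.48695206  0.39727422 -0.29355394] 0.0
[[277.88292269 214.7689909 ]] (np.int64(278), np.int64(217))
[[277.50424591 212.16509756]] (np.int64(278), np.int64(217))
```

View pics/p1.png

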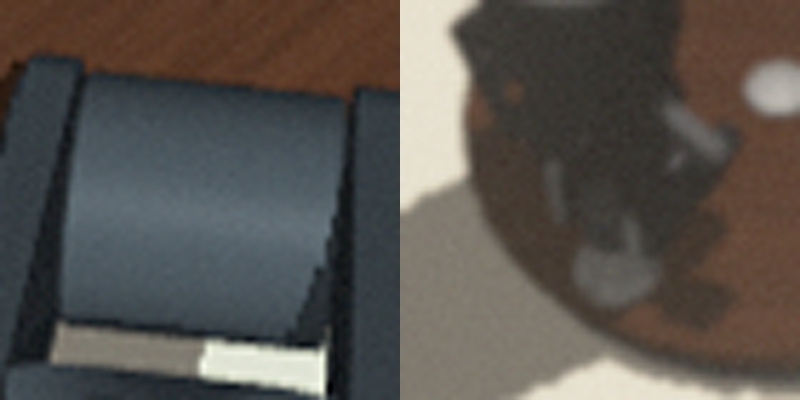

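Inconclusive: the knob is between the fingers and the bushing sits near (612,275). I'll feel on gently with a short 3 mm push.

Call:
move_arm(
  targets=[
    {"dx": 0.002, "dy": -0.012, "dz": 0, "rx": 0, "ry": 0, "rz": 0.005},
    {"dx": 0.001, "dy": -0.012, "dz": 0, "rx": 0, "ry": 0, "rz": 0.005},
    {"dx": 0.002, "dy": -0.012, "dz": 0, "rx": 0, "ry": 0, "rz": 0.005},
    {"dx": 0.001, "dy": -0.012, "dz": 0, "rx": 0, "ry": 0, "rz": 0.005},
    {"dx": 0.002, "dy": -0.012, "dz": 0, "rx": 0, "ry": 0, "rz": 0.005},
    {"dx": 0.001, "dy": -0.012, "dz": 0, "rx": 0, "ry": 0, "rz": 0.005},
    {"dx": 0.002, "dy": -0.012, "dz": 0, "rx": 0, "ry": 0, "rz": 0.005},
    {"dx": 0.001, "dy": -0.012, "dz": 0, "rx": 0, "ry": 0, "rz": 0.005},
    {"dx": 0.002, "dy": -0.012, "dz": 0, "rx": 0, "ry": 0, "rz": 0.005},
    {"dx": 0.001, "dy": -0.012, "dz": 0, "rx": 0, "ry": 0, "rz": 0.005},
  ],
)

```text
t: 22.8
tcp_pos: [0.4756, 0.0688, 0.0653]
tool_rot: [-0.083, 0.997, -0.0, 0.0]
force: [0.4, -0.0, -0.4]
finger_gap: 0.382
gripper_force: 0.0
```

Call:
move_arm(
  targets=[
    {"dx": 0.002, "dy": -0.012, "dz": 0, "rx": 0, "ry": 0, "rz": 0.005},
    {"dx": 0.002, "dy": -0.012, "dz": 0, "rx": 0, "ry": 0, "rz": 0.005},
    {"dx": 0.002, "dy": -0.012, "dz": 0, "rx": 0, "ry": 0, "rz": 0.005},
    {"dx": 0.002, "dy": -0.012, "dz": 0, "rx": 0, "ry": 0, "rz": 0.005},
    {"dx": 0.002, "dy": -0.012, "dz": 0, "rx": 0, "ry": 0, "rz": 0.005},
    {"dx": 0.002, "dy": -0.012, "dz": 0, "rx": 0, "ry": 0, "rz": 0.005},
    {"dx": 0.002, "dy": -0.012, "dz": 0, "rx": 0, "ry": 0, "rz": 0.005},
    {"dx": 0.002, "dy": -0.012, "dz": 0, "rx": 0, "ry": 0, "rz": 0.005},
    {"dx": 0.002, "dy": -0.012, "dz": 0, "rx": 0, "ry": 0, "rz": 0.005},
    {"dx": 0.002, "dy": -0.012, "dz": 0, "rx": 0, "ry": 0, "rz": 0.005},
  ],
)

```text
t: 24.05
tcp_pos: [0.4762, 0.0659, 0.0653]
tool_rot: [-0.096, 0.995, -0.0, 0.0]
force: [0.7, 1.3, 0.2]
finger_gap: 0.381
gripper_force: 0.5
```

```bash
python3 - <<'E'
from h import *
n='scene';im=cams.snapshot(n)[:,:,::-1].copy();u,v=proj(n,[.476,.072,.07])[0].astype(int)
cv2.imwrite('pics/p2.png',cv2.resize(im[v-30:v+30,u-40:u+40],(800,600),interpolation=cv2.INTER_CUBIC))
i=cv2.convertScaleAbs(im,alpha=2.2,beta=-10);cv2.imwrite('pics/p2b.png',cv2.resize(i[v-30:v+30,u-40:u+40],(800,600),interpolation=cv2.INTER_CUBIC))
print(u,v)
for th in np.arange(.84,1.0,.02):
    a=np.radians(135.4)+th;c=np.array([.6+.125*np.cos(a),.0935+.125*np.sin(a)]);print(round(th,2),proj(n,[*c,.056]).round(1),proj(n,[*c,.088]).round(1),proj(n,[*c,.098]).round(1))
E
```

```text
279 220
0.84 [[276.5 221.1]] [[275.2 213. ]] [[274.8 210.4]]
0.86 [[277.2 221.6]] [[276.  213.5]] [[275.6 210.9]]
0.88 [[277.9 222.1]] [[276.7 214. ]] [[276.3 211.4]]
0.9 [[278.7 222.6]] [[277.5 214.5]] [[277.1 211.9]]
0.92 [[279.4 223.1]] [[278.3 215. ]] [[277.9 212.4]]
0.94 [[280.2 223.5]] [[279.1 215.5]] [[278.7 212.9]]
0.96 [[281. 224.]] [[279.9 215.9]] [[279.5 213.3]]
0.98 [[281.8 224.4]] [[280.7 216.4]] [[280.4 213.8]]
1.0 [[282.7 224.8]] [[281.6 216.8]] [[281.2 214.2]]
```

View pics/p2b.png

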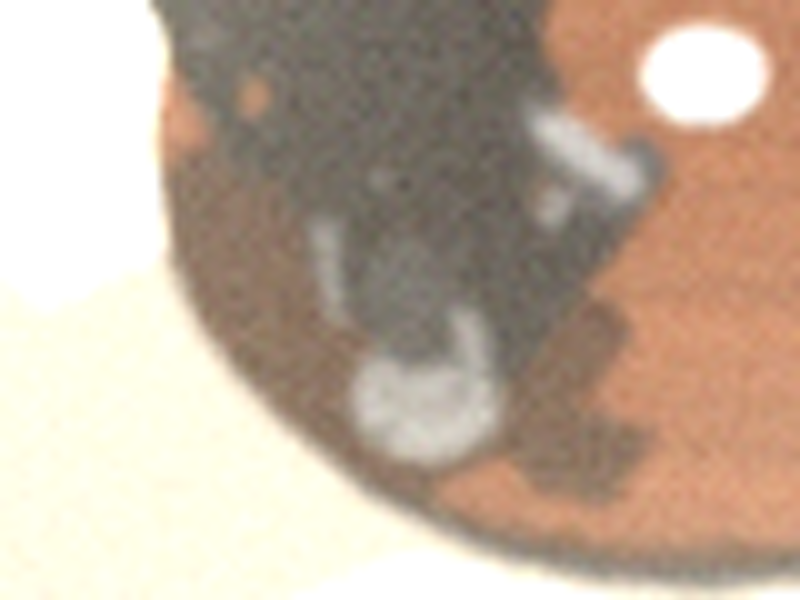

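Contact is back at 1.3 N with the knob between the fingers near (410,270). One more short push should tell riding from a dead stop.

Call:
move_arm(
  targets=[
    {"dx": 0.002, "dy": -0.01, "dz": 0, "rx": 0, "ry": 0, "rz": 0.004},
    {"dx": 0.002, "dy": -0.01, "dz": 0, "rx": 0, "ry": 0, "rz": 0.004},
    {"dx": 0.002, "dy": -0.01, "dz": 0, "rx": 0, "ry": 0, "rz": 0.004},
    {"dx": 0.002, "dy": -0.01, "dz": 0, "rx": 0, "ry": 0, "rz": 0.004},
    {"dx": 0.002, "dy": -0.01, "dz": 0, "rx": 0, "ry": 0, "rz": 0.004},
    {"dx": 0.002, "dy": -0.01, "dz": 0, "rx": 0, "ry": 0, "rz": 0.004},
    {"dx": 0.002, "dy": -0.01, "dz": 0, "rx": 0, "ry": 0, "rz": 0.004},
    {"dx": 0.002, "dy": -0.01, "dz": 0, "rx": 0, "ry": 0, "rz": 0.004},
    {"dx": 0.002, "dy": -0.01, "dz": 0, "rx": 0, "ry": 0, "rz": 0.004},
    {"dx": 0.002, "dy": -0.01, "dz": 0, "rx": 0, "ry": 0, "rz": 0.004},
  ],
)

```text
t: 25.35
tcp_pos: [0.4765, 0.065, 0.0653]
tool_rot: [-0.106, 0.994, 0.001, 0.0]
force: [1.6, 11.7, 0.4]
finger_gap: 0.381
gripper_force: 5.3
```

Dead stop: 11.7 N and the tool stalled, so the pin is in the hole. I'll back off, open and rise.

Call:
move_arm(
  targets=[
    {"dx": -0.01, "dy": 0.11, "dz": 0, "rx": 0, "ry": 0, "rz": 0},
    {"dx": -0.01, "dy": 0.11, "dz": 0, "rx": 0, "ry": 0, "rz": 0},
    {"dx": 0, "dy": 0, "dz": 0, "rx": 0, "ry": 0, "rz": 0},
    {"dx": 0, "dy": 0, "dz": 0, "rx": 0, "ry": 0, "rz": 0},
    {"dx": 0, "dy": 0, "dz": 0, "rx": 0, "ry": 0, "rz": 0},
    {"dx": 0, "dy": 0, "dz": 0, "rx": 0, "ry": 0, "rz": 0},
    {"dx": 0, "dy": 0, "dz": 0, "rx": 0, "ry": 0, "rz": 0},
    {"dx": 0, "dy": 0, "dz": 0.3, "rx": 0, "ry": 0, "rz": 0},
    {"dx": 0, "dy": 0, "dz": 0.6, "rx": 0, "ry": 0, "rz": 0},
    {"dx": 0, "dy": 0, "dz": 0.8, "rx": 0, "ry": 0, "rz": 0},
  ],
  claw=70,
)

```text
t: 26.6
tcp_pos: [0.4758, 0.0689, 0.1083]
tool_rot: [-0.107, 0.994, 0.0, -0.0]
force: [0.8, 0.9, 0.9]
finger_gap: 0.699
gripper_force: 0.0
```

Call:
move_arm(
  targets=[
    {"dx": 0, "dy": 0, "dz": 0.9, "rx": 0, "ry": 0, "rz": 0},
    {"dx": 0, "dy": 0, "dz": 0.9, "rx": 0, "ry": 0, "rz": 0},
    {"dx": 0, "dy": 0.9, "dz": 0.9, "rx": 0, "ry": 0, "rz": 0},
    {"dx": -0.3, "dy": 0.9, "dz": 0.9, "rx": 0, "ry": 0, "rz": 0},
    {"dx": -0.3, "dy": 0.9, "dz": 0, "rx": 0, "ry": 0, "rz": 0},
    {"dx": -0.3, "dy": 0.9, "dz": 0, "rx": 0, "ry": 0, "rz": 0},
    {"dx": -0.3, "dy": 0.9, "dz": 0, "rx": 0, "ry": 0, "rz": 0},
    {"dx": 0, "dy": 0.9, "dz": 0, "rx": 0, "ry": 0, "rz": 0},
    {"dx": 0, "dy": 0.9, "dz": 0, "rx": 0, "ry": 0, "rz": 0},
    {"dx": 0, "dy": 0.9, "dz": 0, "rx": 0, "ry": 0, "rz": 0},
  ],
)

```text
t: 27.85
tcp_pos: [0.4458, 0.2496, 0.1983]
tool_rot: [-0.107, 0.994, 0.0, 0.0]
force: [-1.5, -0.7, 0.0]
finger_gap: 0.702
gripper_force: 0.0
```

```bash
python3 - <<'E'
from h import *
im=cams.snapshot('scene')[:,:,::-1];t=cams.snapshot('top')[:,:,::-1]
u,v=proj('scene',[.476,.07,.06])[0].astype(int);w,z=proj('top',[.55,.1,.06])[0].astype(int)
cv2.imwrite('pics/f.png',np.hstack([cv2.resize(im[v-25:v+25,u-25:u+25],(400,400),interpolation=cv2.INTER_CUBIC),cv2.resize(t[z-75:z+75,w-75:w+75],(400,400),interpolation=cv2.INTER_CUBIC)]))
print(u,v,w,z)
E
```

```text
280 223 308 229
```

View pics/f.png

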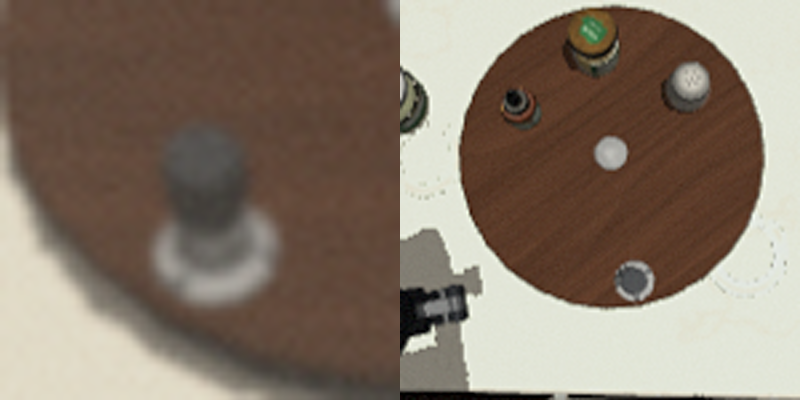

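The final picture shows the knob back on its bushing. Knob top to foot is about 12.9 px, against 12.9 px expected for home and about 15.5 px for riding. All three goods are standing and the gripper is clear.

```bash
python3 -c "
from station import order;print(order.sign_off())"
```

```text
the job is handed in; nothing more can be done
None
```

I turned the turntable about 0.96 rad counter-clockwise to the next stop hole and handed the job in at about 28 s: the pin hit a dead stop there (peak push 11.7 N), the last picture shows the knob fully home, the goods were still standing, and the arm was clear.

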